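# Push a brake-lever blank past the post into its reaming jig

## Robot

A 7-joint arm with a two-finger parallel gripper is mounted at the origin on a cart in front of the work surface, level with it; the furniture and walls round the work are solid. World frame = base frame: x ahead of the robot, y to its left, z up, the work surface at z = 0. Lengths are in m, angles in rad, forces in N, time in s.
With the tool pointing down it reaches from about 0.375 to 0.925 m from the base axis. Payload 3.1 kg.
Tool frame: the origin (TCP) lies midway between the tips of the shut fingers; the grasp point (between the pads) lies 19 mm behind it; z points along the fingers, y is the direction in which the jaws open and shut (so a half turn about z gives the same grasp; the last joint's range is limited). The gripper opens to 85 mm and grips with 20 to 120 N. Pads are 22 mm wide; open, the fingers measure 114 mm over their backs; the gripper's body (76 mm by 85 mm) begins 54 mm behind the grasp point. The pads swing forward as they close: fully open they stand 13 mm farther back than shut.
Start: joints at [1.062, 0.383, 0.044, 1.598, -0.018, 1.161, -0.05], TCP at [0.26, -0.596, 0.231] pointing down, gripper open.
Joint ranges: [-2.61, 2.61], [-0.41, 2.15], [-1.48, 1.57], [0, 2.5], [-1.57, 4.71], [0.05, 1.97], [-2.85, 2.85]. Speed limits (rad/s): [2.79, 2.79, 3.14, 3.14, 3.14, 3.14, 3.14].

## Interface

Orientations are given as a unit quaternion [x, y, z, w].
In Python, from rig import robot, cams, nets gives the robot as it stands.
- The arm moves only by the tool move_arm, never from a script. Its argument "deltas" is one flat list of numbers, 6 for each row, row after row: the shift along the tool's x, y, z in m, then the turn, a rotation vector about the tool's x, y, z in degrees. A call has 1 to 20 rows; each row shifts and turns the commanded pose from where the row before left it, along the tool's axes as they then stand; what a row does not reach is not made up. A row lasts 1/10 s, in which the tool goes at most 50 mm and 8.59 degrees, less where a joint would pass 70% of its speed; a pose out of reach is approached as far as the arm can. A call is refused whole if a number of a shift passes 0.05 or a number of a turn 8.59, either way. A call with a gripper value outside its range is refused whole. "gripper" is the opening, from -1 (shut) to 1 (fully open), so that 0 is half open, set as the call begins (left out, the last holds). The fingers move at their own pace and stop on an object; "force" is the grip in N (left out, the last holds). Time passes only in rows, so rows that do not move let the fingers close. It gives the time, the measured TCP pose, the force and the opening at its end, in the units of the state.
- robot.read_state(): the state, without advancing time (a new reading comes with each control period).
- cams.grab_frame(name): name is "scene" or "top"; returns a dict with "img" (384x512x3 uint8, red, green, blue), "mtx" (3x3 intrinsics, pixels), "R" (3x3) and "t" (3): a world point X has camera coordinates R X + t. Camera axes: x right, y down, z forward; pixel columns grow to the right and rows downward; lengths in m; the calibration is good to about 2 mm. A picture is of the moment at which its call begins. There is no depth.
- robot.close_job(): hands the job in, once; it reports no verdict.
Trained networks look in the newest picture that a camera, given by its name, has taken for a name from the list of things; names that differ only in an ending like _2 or _b are one class to them, and where a whole thing is asked for, a point or a joint stands for the part that bears it (a point fixed in the world has none). Each returns a list of dicts, best first, with "score" (0 to 1); they miss things now and then, are a little off and sometimes report something else, mostly with a low value. They report only what shows in the picture. A call takes as long as a camera call.
- nets.cut_out(query, camera): "mask" (384x512 bool, what is visible of it) and "bbox" ([left, top, width, height] in pixels, round what is visible of it).
The state is a dict: "time": time; "joint_pos": joint angles; "joint_vel": joint speeds; "effort": joint torques, N m; "ee_pos": TCP position; "ee_rot": TCP orientation; "ft_force": force on the tool from outside, world axes, zero at the start; "wrist_torque": the same for the moment, N m; "grip_width": finger opening in m.
Only numpy, scipy, OpenCV 4.12 (cv2) and the standard library are available. Lean on these libraries where they do the work, as an engineer would, in place of code of your own. Each camera call takes 0.05 s, during which the arm holds its last target. There are 200 camera calls.

## Task

Push the brake-lever blank that lies loose on the jig's base plate into the jig, so that it can be reamed: slip its pointed end behind the front post, under the drill plate, then swing its square end in between the end pins, until its back edge lies against both rear pins and its pivot hole is under the guide bush. Only push it: keep it flat on the plate and never take it between the fingers. Leave the plug gauge and the other blank where they lie.

Things in the scene. Friction and masses are not known exactly. Their poses are not given: they have to be found in the camera images.
- jig: Reaming jig, fixed: aluminium base plate 192 x 340 x 12 mm with a low bridge (drill plate) and steel pins. Origin: on the bench, straight below the guide bush's axis; x to the jig's rear (away from the robot at yaw 0), y to its left, z up. The plate spans x -140 to 52, y -112 to 228 mm. Seated, the blank has the jig's yaw and its body origin at x, y = -1.6, -4.2 mm, pointed end at -y.
- bush (a point): Guide bush's axis at the base plate's top face (12 mm up): the middle of the drill plate, a steel bridge 80 (jig x) x 28 (y) x 10 mm whose underside is 17 mm above the base plate, so the blank passes below; screw heads and bush on it end 32 mm above the base plate.
- front_post (a point): Centre of the foot of the drill plate's front post, 12 mm diameter, on the base plate at x, y = -30.7, 0 mm in the jig's frame. A like rear post stands at x = +30.7. The way in leads between this post and the left end pin. Behind the post there is 14 mm more room than the blank is wide at its hub.
- rear_pin (a point): Foot of the left one of the two rear pins (8 mm diameter, 14 mm high), at x, y = 12.9, 66 mm in the jig's frame; the right one is at 13.1, -49 mm. The blank's straight back edge rests against both.
- left_end_pin (a point): Foot of the end pin at the square end, 10 mm diameter, 14 mm high, at x, y = -4, 87.3 mm in the jig's frame; the end pin at the pointed end (8 mm) is at -1.6, -97.3 mm. Seated, the blank has about 2 mm of play to each. It cannot slide in straight past this pin: it goes in angled, square end nearer the robot, and is then swung.
- lever_blank: The loose aluminium lever blank on the base plate, 25 x 174 x 13 mm, about 62 g. Origin: centre of its underside; y runs to its square end, x to its nearly straight back edge. Solid outline (x, y mm), 11 mm high: (12.3,4) (10.1,81) (7,86.7) (5.4,87.3) (-1.5,84) (-9.1,8) (-12.3,-46) (-7.5,-64) (-1.8,-86) (0,-87.3) (4.8,-77) (10.1,-58) (10.7,-47). Starts in front of the post, point to the right.
- pivot (a point): Centre of the blank's pivot hole (round hub with a dark bush), half-way up; 1.6, 4.2 mm in the blank's x, y.
- point (a point): Tip of the blank's pointed, notched end, half-way up; 87 mm from the blank's origin at its -y.
- heel (a point): Middle of the blank's square end, half-way up; 86 mm from the blank's origin at its +y.
- plug_gauge: Plug gauge, 16 x 102 x 16 mm, lying on the right front part of the base plate; to be left alone. Origin: centre of its underside; its length runs along its y.
- waiting_blank: A second lever blank, 25 x 174 x 13 mm, lying on the bench close behind the jig; to be left alone. Origin: centre of its underside; its length runs along its y.

How it is judged:
By the outcome, as a careful person would: the job done as asked, in the order asked, and still so for the second after the job is handed in, with the robot touching nothing.
It also fails if it takes over 64 s, if anything falls off the work surface, if the arm or the gripper's body presses on something with over 40 N, if the wrist force passes 120 N, or if a joint passes its speed limit or range.

## Working session

There is one attempt and no reset: what is moved stays moved. The work goes in short steps, Python scripts to look and compute and a tool call to move; the robot and the scene stay as the last step left them, time stands still between calls to the robot, and variables do not carry over. Pictures are saved under pics/ and viewed, about 8 in all and at most 12, crops included, and the job is handed in when it is done.

Besides the shell and the picture viewer there is one more tool, called after "Request:" as name(argument=value, ...) on one line, values as JSON. move_arm: Moves the arm, as the interface text tells. Its arguments: {"type":"object","properties":{"deltas":{"type":"array","items":{"type":"number"}},"gripper":{"type":"number"},"force":{"type":"number"}},"required":["deltas"]}

```bash
mkdir -p pics; ls; python3 - <<'E'
from rig import robot,cams,nets
import cv2,numpy as np
s=robot.read_state();print(s['time'],s['ee_pos'],s['ee_rot'],s['grip_width'])
for n in ['scene','top']:
    f=cams.grab_frame(n);cv2.imwrite(f'pics/{n}0.png',f['img'][:,:,::-1]);
    print(n,f['mtx'].tolist(),(-f['R'].T@f['t']).round(3),f['R'].round(3).tolist())
    np.savez(f'{n}.npz',**f)
    for q in ['jig','lever_blank','plug_gauge','waiting_blank']:
        for d in nets.cut_out(q,n)[:3]: print(q,d['score'],d['bbox'])
E
python3 -c "
import cv2,numpy as np
a=cv2.imread('pics/top0.png');cv2.imwrite('pics/t0b.png',cv2.resize(a,(768,576),interpolation=2))"
```

```text
pics
0.0 [ 0.25916501 -0.59503361  0.22986012] [ 9.78974811e-01  2.03976725e-01 -3.36001361e-04 -1.30429291e-03] 0.08499379805682537
scene [[463.34174333613345, 0.0, 255.674577387249], [0.0, 463.34174333613345, 186.0885861075083], [0.0, 0.0, 1.0]] [0.107 0.595 0.587] [[-0.72, -0.694, -0.016], [-0.44, 0.473, -0.763], [0.537, -0.542, -0.646]]
jig 0.9 [155.0, 149.9, 208.8, 133.8]
lever_blank 0.64 [206.6, 199.4, 82.8, 48.8]
plug_gauge 0.55 [315.9, 181.1, 37.7, 28.1]
waiting_blank 0.97 [217.1, 147.0, 66.0, 36.2]
top [[381.3547633952242, 0.0, 251.10897572985544], [0.0, 381.3547633952242, 193.4002010301536], [0.0, 0.0, 1.0]] [0.474 0.129 0.913] [[-0.026, -0.999, -0.022], [-0.994, 0.028, -0.105], [0.106, 0.019, -0.994]]
jig 0.56 [183.6, 159.4, 148.7, 90.6]
jig 0.24 [197.2, 207.3, 75.6, 14.7]
lever_blank 0.6 [196.4, 211.0, 75.0, 10.3]
plug_gauge 0.81 [278.7, 232.3, 46.1, 14.8]
waiting_blank 0.97 [253.1, 153.0, 73.9, 14.3]
waiting_blank 0.64 [180.8, 157.9, 153.0, 91.3]
waiting_blank 0.48 [197.6, 208.5, 72.5, 13.2]
```

View pics/t0b.png

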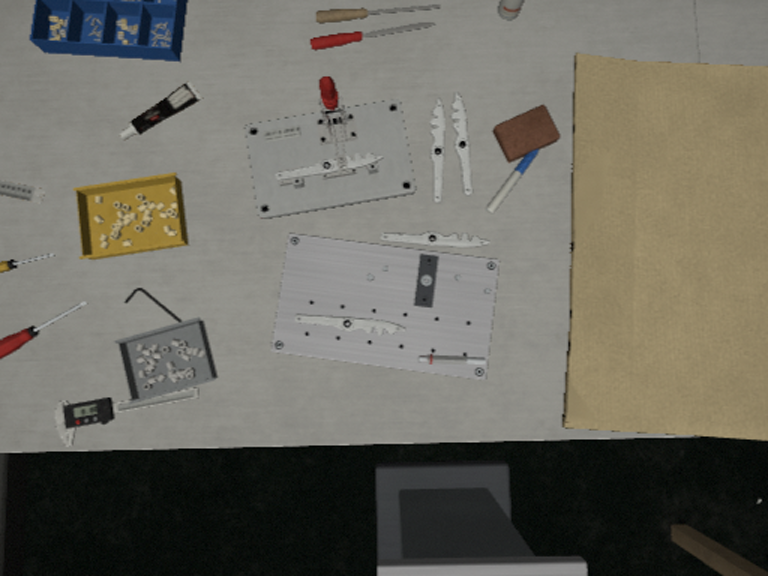

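View pics/scene0.png

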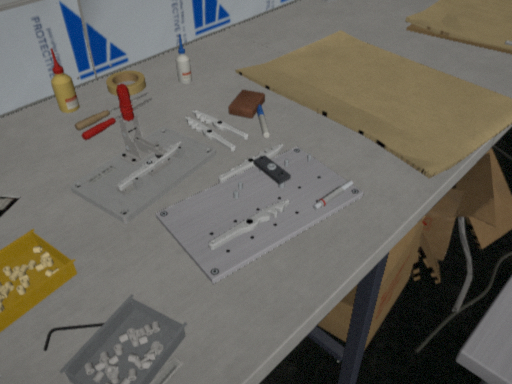

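```bash
cat > h.py <<'E'
import numpy as np,cv2
from scipy.optimize import minimize
BL=np.array([(12.3,4),(10.1,81),(7,86.7),(5.4,87.3),(-1.5,84),(-9.1,8),(-12.3,-46),(-7.5,-64),(-1.8,-86),(0,-87.3),(4.8,-77),(10.1,-58),(10.7,-47)])/1e3
PL=np.array([(-140,-112),(52,-112),(52,228),(-140,228)])/1e3
def tf(p,q):
    c,s=np.cos(p[2]),np.sin(p[2]);q=np.atleast_2d(q);return np.c_[c*q[:,0]-s*q[:,1]+p[0],s*q[:,0]+c*q[:,1]+p[1]]
def inv(p,q):
    c,s=np.cos(p[2]),np.sin(p[2]);d=np.atleast_2d(q)-np.array(p[:2]);return np.c_[c*d[:,0]+s*d[:,1],-s*d[:,0]+c*d[:,1]]
def proj(f,X):
    X=np.atleast_2d(X)@f['R'].T+f['t'];u=X@f['mtx'].T;return u[:,:2]/u[:,2:]
def unproj(f,uv,z):
    uv=np.atleast_2d(uv);d=np.c_[uv,np.ones(len(uv))]@np.linalg.inv(f['mtx']).T@f['R'];c=-f['R'].T@f['t'];return (c+d*((z-c[2])/d[:,2])[:,None])[:,:2]
def pt(f,p,q,z): w=tf(p,q);return proj(f,np.c_[w,np.full(len(w),z)])
def render(f,p,poly,z0,z1,S=8,convex=True):
    a=pt(f,p,poly,z0);b=pt(f,p,poly,z1);m=np.zeros((384*2,512*2),np.uint8)
    h=cv2.convexHull(np.r_[a,b].astype(np.float32))[:,0]
    cv2.fillPoly(m,[np.round(h*2*256+128).astype(np.int32)],255,cv2.LINE_AA,8);return cv2.resize(m,(512,384),interpolation=cv2.INTER_AREA)/255.
def fit(fm,p0,poly,z0,z1):
    def cost(p): return sum(np.abs(render(f,p,poly,z0,z1)-m).sum()/m.sum() for f,m in fm)
    p=np.array(p0,float)
    for st in (.02,.006,.002):
        r=minimize(cost,p,method='Nelder-Mead',options=dict(initial_simplex=np.r_[[p],p+np.diag([st,st,st*8])],xatol=1e-5,fatol=1e-6));p=r.x
    return p,r.fun
E
cat > look1.py <<'E'
from rig import robot,cams,nets
from h import *
F={};M={}
for n in ['scene','top']:
    F[n]=cams.grab_frame(n)
    for q in ['jig','lever_blank','plug_gauge','waiting_blank']:
        d=nets.cut_out(q,n)
        if d: M[n,q]=d[0]['mask'].astype(float)
# jig by corners seeds
top=np.array([(499,260),(289,233),(273,352),(487,379)])/1.5
w=unproj(F['top'],top,.012);print(w)
d=w[1]-w[0];yaw=np.arctan2(-d[0],d[1]);c=w.mean(0)
p0=[*(c-tf([0,0,yaw],[-.044,.058])[0]),yaw];print('seed',p0)
J={}
for ns in (['top'],['scene'],['top','scene']):
    J[len(ns)>1 or ns[0]],c=fit([(F[n],M[n,'jig']) for n in ns],p0,PL,0,.012);print(ns,J[len(ns)>1 or ns[0]],c)
p=J[True]
for q in ['lever_blank']:
    b0=[*unproj(F['top'],np.array([[348,324]])/1.5,.02)[0],p[2]]
    for ns in (['top'],['scene'],['top','scene']):
        B,c=fit([(F[n],M[n,q]) for n in ns],b0,BL,.012,.023);print(ns,B,c,'injig',inv(p,B[:2]),np.degrees(B[2]-p[2]))
np.save('j.npy',p);np.save('b.npy',B)
for n in F:
    s=5 if n=='top' else 4;im=F[n]['img'][:,:,::-1];o=np.array([175,145]) if n=='top' else np.array([150,140])
    im=cv2.resize(im[o[1]:o[1]+115,o[0]:o[0]+(160 if n=='top' else 200)],None,fx=s,fy=s,interpolation=2)
    if n=='scene': im=cv2.resize(F[n]['img'][140:284,150:365,::-1],None,fx=3.7,fy=3.7,interpolation=2);s=3.7
    def dr(poly,pp,z,col): cv2.polylines(im,[np.round(((pt(F[n],pp,poly,z)-o+.5)*s)*16).astype(np.int32)],True,col,1,cv2.LINE_AA,4)
    dr(PL,p,.012,(0,0,255));dr(BL,B,.023,(0,200,0))
    for x,y in [(12.9,66),(13.1,-49),(-4,87.3),(-1.6,-97.3)]: dr(np.array([[x,y]])/1e3+.004*np.c_[np.cos(np.arange(12)/2),np.sin(np.arange(12)/2)],p,.026,(255,0,0))
    dr(np.array([(-40,-14),(40,-14),(40,14),(-40,14)])/1e3,p,.039,(255,0,255))
    cv2.imwrite(f'pics/{n}1.png',im);print(im.shape)
E
python3 look1.py
```

```text
[[ 0.61225402 -0.0487793 ]
 [ 0.66595837  0.28482508]
 [ 0.47653058  0.31191965]
 [ 0.42621673 -0.02120625]]
seed [np.float64(0.579462355537992), np.float64(0.0674338616288433), np.float64(-0.15961273351532512)]
['top'] [ 0.58040175  0.06879264 -0.15418715] 0.09399353523406942
['scene'] [ 0.58140242  0.07211946 -0.16164641] 0.12397680112786721
['top', 'scene'] [ 0.58080553  0.07133448 -0.15810271] 0.22937544391601972
['top'] [ 0.51696325  0.189166   -0.11219299] 0.345681917211329 injig [[-0.08159799  0.10631026]] 2.6304335094554454
['scene'] [ 0.51629912  0.19428484 -0.0971541 ] 0.24636550752897843 injig [[-0.08305977  0.11126069]] 3.4920982824484095
['top', 'scene'] [ 0.51674577  0.19245998 -0.10400114] 0.5954226699888059 injig [[-0.08233138  0.10952892]] 3.0997917429603445
(533, 796, 3)
(575, 800, 3)
```

View pics/top1.png

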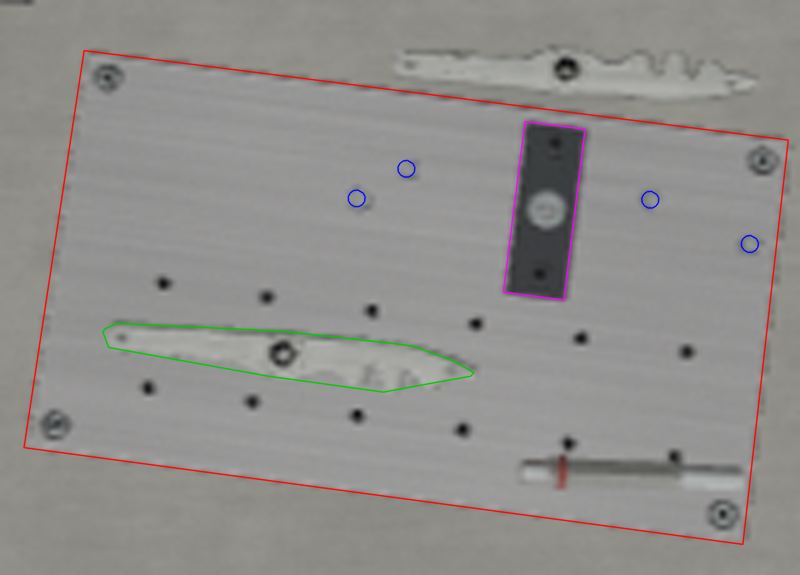

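View pics/scene1.png

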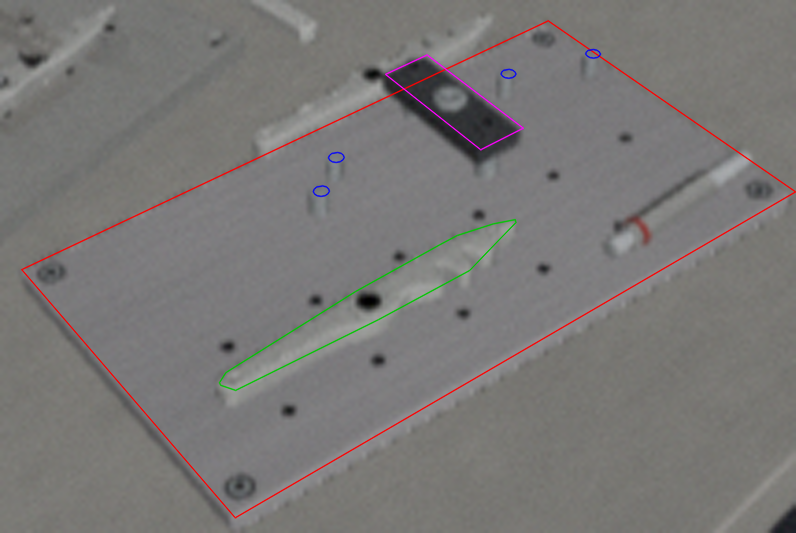

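```bash
cat > plan.py <<'E'
from h import *
import heapq
D=[(-30.7,0,6),(30.7,0,6),(12.9,66,4),(13.1,-49,4),(-4,87.3,5),(-1.6,-97.3,4)]
P=(BL*1e3).astype(np.float32)[:,None]
def clr(x,y,th):
    q=inv([x,y,th],np.array([d[:2] for d in D]))
    return min(-cv2.pointPolygonTest(P,(float(a),float(b)),True)-d[2] for (a,b),d in zip(q,D))
if __name__=='__main__':
    xs=np.arange(-90,13,2.);ys=np.arange(-10,120,2.);ts=np.radians(np.arange(0,46,3))
    C=np.array([[[clr(x,y,t) for t in ts] for y in ys] for x in xs])
    print('seat',clr(-1.6,-4.2,0),clr(-2.6,-4.2,0))
    i0=(4,60,1);g=(44,3,0);print(C[i0],C[g])
    dist={i0:0};pa={};h=[(0,i0)]
    while h:
        d,n=heapq.heappop(h)
        if n==g:break
        if d>dist[n]:continue
        for m in np.ndindex(3,3,3):
            k=tuple(np.array(n)+np.array(m)-1)
            if k==n or min(k)<0 or any(a>=b for a,b in zip(k,C.shape)) or C[k]<.3:continue
            nd=d+np.hypot(m[0]-1,m[1]-1)*2+abs(m[2]-1)*2+25/(C[k]+.5)**1.5
            if nd<dist.get(k,1e9): dist[k]=nd;pa[k]=n;heapq.heappush(h,(nd,k))
    path=[n]
    while n in pa: n=pa[n];path.append(n)
    for k in path[::-1][::2]+[g]: print(xs[k[0]],ys[k[1]],round(np.degrees(ts[k[2]])),C[k].round(1))
E
python3 plan.py
```

```text
seat -0.0709527301390076 0.92855551418379
46.00508401884406 0.3351225892102345
-82.0 110.0 3 46.0
-78.0 110.0 3 42.4
-74.0 110.0 6 35.3
-70.0 108.0 12 25.0
-66.0 104.0 18 16.6
-62.0 100.0 24 14.7
-58.0 96.0 24 11.8
-54.0 92.0 24 10.2
-50.0 88.0 24 10.4
-46.0 84.0 24 11.0
-42.0 80.0 24 11.7
-38.0 76.0 24 12.3
-34.0 72.0 24 12.9
-30.0 68.0 24 13.5
-28.0 64.0 24 12.6
-24.0 60.0 24 12.4
-22.0 56.0 24 12.4
-20.0 52.0 24 11.2
-20.0 48.0 24 11.4
-20.0 44.0 24 9.5
-20.0 40.0 18 4.6
-16.0 36.0 12 4.4
-16.0 32.0 12 3.8
-14.0 28.0 9 3.4
-14.0 24.0 9 3.4
-14.0 20.0 9 3.0
-12.0 16.0 9 3.1
-12.0 12.0 9 2.6
-12.0 8.0 9 2.2
-12.0 4.0 9 2.3
-12.0 0.0 6 3.1
-12.0 -4.0 6 2.6
-8.0 -8.0 0 2.6
-4.0 -4.0 0 0.9
-2.0 -4.0 0 0.3
```

Request:
move_arm(deltas=[0, 0, 0, 0, 0, 8.2, 0, 0, 0, 0, 0, 8.2, 0, 0, 0, 0, 0, 8.2, 0, 0, 0, 0, 0, 8.0, 0, 0, 0, 0, 0, 0], gripper=-1, force=60)

```text
time: 1.5
ee_pos: [0.2597, -0.5959, 0.2313]
ee_rot: [0.997, -0.079, -0.0, 0.0]
ft_force: [-0.4, 0.0, 0.3]
grip_width: 0.012
```

Request:
move_arm(deltas=[0.005, -0.043, 0, 0, 0, 0, 0.005, -0.043, 0, 0, 0, 0, 0.005, -0.043, 0, 0, 0, 0, 0.005, -0.043, 0, 0, 0, 0, 0.005, -0.043, 0, 0, 0, 0, 0.005, -0.043, 0, 0, 0, 0, 0.005, -0.043, 0, 0, 0, 0, 0.005, -0.043, 0, 0, 0, 0, 0.005, -0.043, 0, 0, 0, 0, 0.005, -0.043, 0, 0, 0, 0, 0.005, -0.043, 0, 0, 0, 0, 0.005, -0.043, 0, 0, 0, 0, 0.005, -0.043, 0, 0, 0, 0, 0.005, -0.043, 0, 0, 0, 0, 0.005, -0.043, 0, 0, 0, 0, 0.005, -0.043, 0, 0, 0, 0, 0.005, -0.043, 0, 0, 0, 0, 0.005, -0.043, 0, 0, 0, 0, 0.002, 0, 0, 0, 0, 0, 0, 0, 0, 0, 0, 0])

```text
time: 3.5
ee_pos: [0.4725, 0.155, 0.2314]
ee_rot: [0.997, -0.076, 0.0, -0.0]
ft_force: [0.0, -0.5, -0.3]
grip_width: 0.0001
```

```bash
cat > st.py <<'E'
# prints tool pose in jig frame (mm)
from rig import robot
from h import *
s=robot.read_state();p=np.load('j.npy');q=s['ee_rot']
print(round(s['time'],2),'tool jig',(inv(p,s['ee_pos'][:2])*1e3).round(1),'z',round(s['ee_pos'][2]*1e3,1),'yaw',round(np.degrees(2*np.arctan2(q[1],q[0])-p[2]),2),s['ft_force'])
E
python3 st.py
```

```text
3.5 tool jig [[-120.2   65.6]] z 231.4 yaw 0.29 [ 0.04967099 -0.49957921 -0.33766834]
```

Request:
move_arm(deltas=[0, 0, 0.04, 0, 0, 0, 0, 0, 0.04, 0, 0, 0, 0, 0, 0.04, 0, 0, 0, 0, 0, 0.04, 0, 0, 0, 0, 0, 0.03, 0, 0, 0, 0, 0.002, 0.015, 0, 0, 0, 0, 0, 0.01, 0, 0, 0, 0, 0, 0, 0, 0, 0])

```text
time: 4.3
ee_pos: [0.4719, 0.1508, 0.0159]
ee_rot: [0.997, -0.079, -0.0, 0.001]
ft_force: [-0.5, -0.5, 0.1]
grip_width: -0.0002
```

```bash
cat > look.py <<'E'
# usage: look.py tag : fit blank pose with both cameras, print in jig frame, save overlay
import sys
from rig import robot,cams,nets
from h import *
p=np.load('j.npy');b=np.load('b.npy');F={};fm=[]
if len(sys.argv)>2: b=np.r_[tf(p,[float(sys.argv[2])/1e3,float(sys.argv[3])/1e3])[0],p[2]+np.radians(float(sys.argv[4]))]
for n in ['top','scene']:
    F[n]=cams.grab_frame(n);ref=render(F[n],b,BL,.012,.023);best=None
    for d in nets.cut_out('lever_blank',n):
        m=d['mask'].astype(float);ov=(m*cv2.dilate(ref,np.ones((15,15)))).sum()/m.sum()
        print(n,round(d['score'],2),round(ov,2),d['bbox'],int(m.sum()),int(ref.sum()))
        if ov>.6 and best is None and m.sum()<2*ref.sum(): best=m
    if best is not None: fm.append((F[n],best))
js=lambda q:((inv(p,q[:2])*1e3)[0].round(1),round(np.degrees(q[2]-p[2]),1))
for f,m in fm: q,c=fit([(f,m)],b,BL,.012,.023);print('one',*js(q),round(c,2))
if fm: b,c=fit(fm,b,BL,.012,.023);print('both',*js(b),round(c,2));np.save('b.npy',b)
s=robot.read_state();print(round(s['time'],2),'tool jig',(inv(p,s['ee_pos'][:2])*1e3).round(1),'z',round(s['ee_pos'][2]*1e3,1),s['ft_force'].round(1))
ims=[]
for n,o,wh in (('top',(185,155),(140,95)),('scene',(165,145),(170,130))):
    o=np.array(o);sc=800/wh[0] if n=='top' else 800/wh[0];sc=4 if n=='top' else 3.3
    im=cv2.resize(np.ascontiguousarray(F[n]['img'][o[1]:o[1]+wh[1],o[0]:o[0]+wh[0],::-1]),None,fx=sc,fy=sc,interpolation=2)
    def dr(poly,pp,z,col): cv2.polylines(im,[np.round(((pt(F[n],pp,poly,z)-o+.5)*sc)*16).astype(np.int32)],True,col,1,cv2.LINE_AA,4)
    dr(BL,b,.023,(0,200,0))
    ims.append(cv2.resize(im,(560,int(im.shape[0]*560/im.shape[1]))))
im=np.vstack(ims);k=min(1,600/im.shape[0]);im=cv2.resize(im,None,fx=k,fy=k);cv2.imwrite(f'pics/{sys.argv[1]}.png',im)
E
python3 look.py a
```

```text
top 0.46 1.0 [198.0, 208.3, 38.2, 10.4] 209 602
scene 0.73 1.0 [208.1, 206.5, 66.2, 42.4] 773 1117
one [-82.2 108.5] 3.1 1.88
one [-80.9 112.7] 4.3 0.46
both [-82.3 109.5] 3.1 2.35
4.5 tool jig [[-118.6   63.2]] z 17.9 [-0.8  0.1  1. ]
```

View pics/a.png

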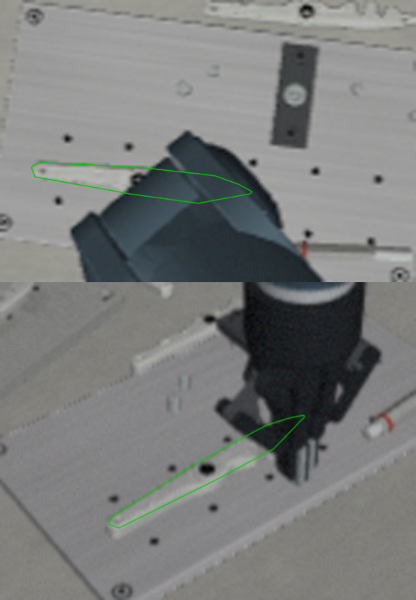

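Request:
move_arm(deltas=[0.008, 0, 0, 0, 0, 0, 0.004, 0, 0, 0, 0, 0, 0.004, 0, 0, 0, 0, 0, 0.004, 0, 0, 0, 0, 0, 0.004, 0, 0, 0, 0, 0, 0.004, 0, 0, 0, 0, 0, 0.004, 0, 0, 0, 0, 0, 0.004, 0, 0, 0, 0, 0, 0.004, 0, 0, 0, 0, 0, 0.004, 0, 0, 0, 0, 0, 0.002, 0, 0, 0, 0, 0, 0, 0, 0, 0, 0, 0])

```text
time: 5.7
ee_pos: [0.5179, 0.1447, 0.0163]
ee_rot: [0.997, -0.079, 0.0, -0.0]
ft_force: [-0.0, -1.3, -0.8]
grip_width: 0.0
```

Request:
move_arm(deltas=[-0.02, 0, 0, 0, 0, 0, -0.01, 0, -0.03, 0, 0, 0, 0, 0, -0.05, 0, 0, 0, 0, 0.04, -0.04, 0, 0, 0, 0, 0.05, 0, 0, 0, 0, 0, 0.05, 0, 0, 0, 0, 0, 0.03, 0, 0, 0, 0, 0, 0, 0, 0, 0, 0])

```text
time: 6.5
ee_pos: [0.4603, -0.0199, 0.1314]
ee_rot: [0.996, -0.084, -0.001, 0.002]
ft_force: [-0.1, 0.3, 0.7]
grip_width: -0.0001
```

```bash
python3 look.py b -65 109 20
```

```text
top 0.77 1.0 [197.1, 200.5, 74.8, 14.8] 511 626
scene 0.8 1.0 [208.5, 188.3, 64.0, 63.5] 769 1021
one [-64.4 107.8] 19.6 0.23
one [-64.6 112.1] 20.1 0.31
both [-64.3 108.5] 19.7 0.57
6.7 tool jig [[-104.2 -101.2]] z 131.8 [ 0.1 -0.1 -0.3]
```

View pics/b.png

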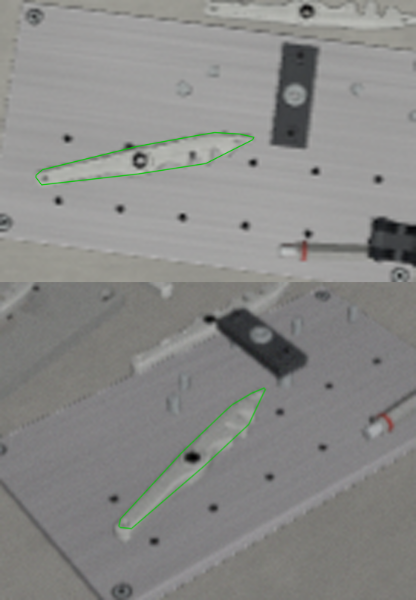

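Request:
move_arm(deltas=[0, -0.05, 0, 0, 0, 0, 0, -0.05, 0, 0, 0, 0, 0.008, -0.05, 0.01, 0, 0, 0, 0.01, -0.013, 0.04, 0, 0, 0, 0, 0, 0.04, 0, 0, 0, 0, 0, 0.025, 0, 0, 0, 0, 0, 0, 0, 0, 0])

```text
time: 7.4
ee_pos: [0.5033, 0.1458, 0.0146]
ee_rot: [0.997, -0.077, -0.002, -0.001]
ft_force: [0.4, -0.1, -0.2]
grip_width: -0.0001
```

```bash
python3 st.py
```

```text
7.4 tool jig [[-88.3  61.3]] z 14.6 yaw 0.26 [ 0.35828707 -0.09370804 -0.19065805]
```

Request:
move_arm(deltas=[0.008, 0, 0, 0, 0, 0, 0.004, 0, 0, 0, 0, 0, 0.004, 0, 0, 0, 0, 0, 0.004, 0, 0, 0, 0, 0, 0.004, 0, 0, 0, 0, 0, 0.004, 0, 0, 0, 0, 0, 0.003, 0, 0, 0, 0, 0, 0, 0, 0, 0, 0, 0])

```text
time: 8.2
ee_pos: [0.536, 0.1376, 0.0171]
ee_rot: [0.997, -0.079, 0.0, -0.0]
ft_force: [-0.1, 0.1, -0.4]
grip_width: 0.0001
```

Request:
move_arm(deltas=[-0.02, 0, 0, 0, 0, 0, -0.02, 0, -0.03, 0, 0, 0, 0, 0, -0.05, 0, 0, -8, 0, 0, -0.04, 0, 0, -8, 0, 0, 0, 0, 0, -8, -0.02, 0.04, 0, 0, 0, -4, -0.02, 0.05, 0, 0, 0, 0, -0.02, 0.04, 0, 0, 0, 0, 0, 0, 0, 0, 0, 0])

```text
time: 9.1
ee_pos: [0.4768, -0.0024, 0.1362]
ee_rot: [0.987, 0.159, -0.002, 0.002]
ft_force: [0.1, 0.6, -0.0]
grip_width: -0.0002
```

```bash
python3 look.py c -57.5 108 28; python3 st.py
```

```text
top 0.73 1.0 [199.8, 194.5, 71.1, 24.3] 552 622
top 0.16 0.16 [180.8, 155.0, 155.6, 96.2] 10258 622
scene 0.92 1.0 [216.4, 183.1, 45.6, 67.3] 794 950
one [-55.4 106.7] 29.3 0.17
one [-56.  111.1] 29.6 0.19
both [-55.8 109.6] 29.5 0.41
9.3 tool jig [[-91.  -79.2]] z 137.1 [1.5 0.7 0.2]
9.3 tool jig [[-91.  -79.2]] z 137.1 yaw 28.09 [1.48257102 0.71481208 0.15241773]
```

Request:
move_arm(deltas=[0.017, -0.038, 0, 0, 0, -1.4, 0.017, -0.038, 0, 0, 0, 0, 0.017, -0.038, 0, 0, 0, 0, 0.017, -0.038, 0, 0, 0, 0, 0.017, -0.038, 0, 0, 0, 0, 0.017, -0.038, 0, 0, 0, 0, 0.017, -0.038, 0, 0, 0, 0, 0, 0, 0.03, 0, 0, 0, 0, 0, 0.04, 0, 0, 0, 0, 0, 0, 0, 0, 0])

```text
time: 10.3
ee_pos: [0.493, 0.2964, 0.0618]
ee_rot: [0.984, 0.179, -0.006, 0.001]
ft_force: [-0.9, -1.3, -0.7]
grip_width: -0.0001
```

```bash
cat >> st.py <<'E'
b=np.load('b.npy');print('tool in blank',(inv(b,s['ee_pos'][:2])*1e3).round(1),'yaw',round(np.degrees(2*np.arctan2(q[1],q[0])-b[2]),1))
E
python3 st.py
```

```text
10.3 tool jig [[-122.1  208.5]] z 61.8 yaw 29.67 [-0.93553541 -1.27801692 -0.74284376]
tool in blank [[ -9.1 118.8]] yaw 0.2
```

Request:
move_arm(deltas=[0.012, 0, 0.01, 0, 0, 0, 0, 0, 0.025, 0, 0, 0, 0, 0, 0.01, 0, 0, 0, 0, 0, 0, 0, 0, 0])

```text
time: 10.7
ee_pos: [0.5084, 0.3009, 0.0213]
ee_rot: [0.984, 0.177, -0.001, 0.0]
ft_force: [0.1, -0.3, 0.7]
grip_width: 0.0001
```

```bash
python3 st.py; python3 - <<'E'
from plan import *
for th in (24,27,29.5,32):
  print(th,[(d,round(clr(-55.8+d*np.sin(np.radians(29.5)),109.5-d*np.cos(np.radians(29.5)),np.radians(th)),1)) for d in range(20,75,5)])
E
```

```text
10.7 tool jig [[-107.7  215.3]] z 21.3 yaw 29.45 [ 0.11078847 -0.32868098  0.74799548]
tool in blank [[  6.9 117.6]] yaw -0.0
24 [(20, 16.1), (25, 15.3), (30, 14.5), (35, 13.8), (40, 13.0), (45, 12.2), (50, 11.4), (55, 10.5), (60, 9.7), (65, 9.5), (70, 10.3)]
27 [(20, 18.7), (25, 18.4), (30, 18.0), (35, 17.2), (40, 16.2), (45, 15.1), (50, 14.0), (55, 12.9), (60, 11.9), (65, 11.6), (70, 10.1)]
29.5 [(20, 17.7), (25, 17.6), (30, 17.4), (35, 17.3), (40, 17.1), (45, 15.7), (50, 13.6), (55, 11.6), (60, 10.2), (65, 8.9), (70, 7.5)]
32 [(20, 16.7), (25, 16.7), (30, 16.8), (35, 16.9), (40, 14.6), (45, 12.4), (50, 10.5), (55, 8.6), (60, 7.1), (65, 6.0), (70, 4.9)]
```

Request:
move_arm(deltas=[-0.003, 0.006, 0.005, 0, 0, 0, 0, 0.005, 0, 0, 0, 0, 0, 0.005, 0, 0, 0, 0, 0, 0.005, 0, 0, 0, 0, 0, 0.005, 0, 0, 0, 0, 0, 0.005, 0, 0, 0, 0, 0, 0.005, 0, 0, 0, 0, 0, 0.005, 0, 0, 0, 0, 0, 0.005, 0, 0, 0, 0, 0, 0.005, 0, 0, 0, 0, 0, 0.005, 0, 0, 0, 0, 0, 0, 0, 0, 0, 0])

```text
time: 11.9
ee_pos: [0.527, 0.2461, 0.0169]
ee_rot: [0.984, 0.176, 0.0, 0.0]
ft_force: [0.2, 0.1, 1.1]
grip_width: 0.0
```

Request:
move_arm(deltas=[0, -0.02, 0, 0, 0, 0, 0, -0.01, -0.03, 0, 0, 0, 0, 0, -0.05, 0, 0, 0, -0.03, 0.03, -0.04, 0, 0, 0, -0.03, 0.04, 0, 0, 0, 0, -0.03, 0.04, 0, 0, 0, 0, -0.02, 0.04, 0, 0, 0, 0, -0.02, 0.04, 0, 0, 0, 0, 0, 0.04, 0, 0, 0, 0, 0, 0.03, 0, 0, 0, 0, 0, 0, 0, 0, 0, 0])

```text
time: 13.0
ee_pos: [0.4877, -0.0144, 0.1309]
ee_rot: [0.985, 0.172, -0.0, 0.001]
ft_force: [-0.3, 0.4, 1.6]
grip_width: -0.0
```

```bash
python3 look.py d -36 75 29; python3 st.py
```

```text
top 0.64 1.0 [213.0, 186.8, 65.4, 27.0] 515 632
scene 0.78 1.0 [226.6, 175.5, 45.1, 62.1] 766 862
one [-42.4  80.1] 29.2 0.22
one [-41.9  81.9] 28.1 0.16
both [-42.5  81.3] 29.2 0.41
13.2 tool jig [[-81. -92.]] z 131.0 [ 0.2  0.7 -0.1]
13.2 tool jig [[-81. -92.]] z 131.0 yaw 29.5 [ 0.16114964  0.7056094  -0.05727997]
tool in blank [[-118.1 -132.5]] yaw 0.3
```

Request:
move_arm(deltas=[0.018, -0.034, 0, 0, 0, 0, 0.018, -0.034, 0, 0, 0, 0, 0.018, -0.034, 0, 0, 0, 0, 0.018, -0.034, 0, 0, 0, 0, 0.018, -0.034, 0, 0, 0, 0, 0.018, -0.034, 0, 0, 0, 0, 0.014, -0.035, 0, 0, 0, 0, 0, 0, 0.04, 0, 0, 0, 0, 0, 0.04, 0, 0, 0, 0, 0, 0, 0, 0, 0])

```text
time: 14.2
ee_pos: [0.5121, 0.2576, 0.0457]
ee_rot: [0.984, 0.179, -0.006, 0.001]
ft_force: [-1.2, 0.5, -0.8]
grip_width: -0.0001
```

```bash
python3 st.py
```

```text
14.2 tool jig [[-97.2 173.1]] z 45.7 yaw 29.64 [-1.1564587   0.47472976 -0.77972523]
tool in blank [[ -3.  106.8]] yaw 0.5
```

Request:
move_arm(deltas=[0.005, 0, 0.015, 0, 0, 0, 0, 0, 0.014, 0, 0, 0, 0, 0.006, 0, 0, 0, 0, 0, 0.005, 0, 0, 0, 0, 0, 0.005, 0, 0, 0, 0, 0, 0.005, 0, 0, 0, 0, 0, 0.005, 0, 0, 0, 0, 0, 0.005, 0, 0, 0, 0, 0, 0.005, 0, 0, 0, 0, 0, 0.005, 0, 0, 0, 0, 0, 0.005, 0, 0, 0, 0, 0, 0.005, 0, 0, 0, 0, 0, 0, 0, 0, 0, 0])

```text
time: 15.5
ee_pos: [0.5417, 0.2125, 0.023]
ee_rot: [0.984, 0.176, 0.001, -0.0]
ft_force: [-0.4, 1.8, 5.5]
grip_width: 0.0001
```

```bash
python3 st.py
```

```text
15.5 tool jig [[-60.8 133.2]] z 23.0 yaw 29.36 [-0.35416069  1.77693969  5.488993  ]
tool in blank [[ 9.3 54.2]] yaw 0.2
```

Request:
move_arm(deltas=[0, -0.02, 0, 0, 0, 0, 0, -0.01, -0.03, 0, 0, 0, 0, 0, -0.05, 0, 0, 0, -0.03, 0.03, -0.04, 0, 0, 0, -0.03, 0.04, 0, 0, 0, 0, -0.03, 0.04, 0, 0, 0, 0, -0.02, 0.04, 0, 0, 0, 0, -0.02, 0.04, 0, 0, 0, 0, 0, 0.03, 0, 0, 0, 0, 0, 0.01, 0, 0, 0, 0, 0, 0, 0, 0, 0, 0])

```text
time: 16.6
ee_pos: [0.4907, -0.0173, 0.136]
ee_rot: [0.985, 0.174, -0.001, 0.0]
ft_force: [0.5, 0.4, -0.7]
grip_width: 0.0
```

```bash
python3 look.py e -26 51 29; python3 st.py
```

```text
top 0.97 0.93 [210.7, 188.9, 67.6, 25.9] 501 626
scene 0.72 0.9 [221.0, 174.2, 50.6, 64.7] 782 805
one [-44.  84.] 29.2 0.25
one [-42.4  84.2] 28.9 0.15
both [-42.7  83.4] 29.3 0.42
16.8 tool jig [[-76.  -96.9]] z 136.4 [ 0.3  0.6 -0.4]
16.8 tool jig [[-76.  -96.9]] z 136.4 yaw 29.62 [ 0.26141895  0.55907911 -0.40247665]
tool in blank [[-117.2 -141. ]] yaw 0.3
```

View pics/e.png

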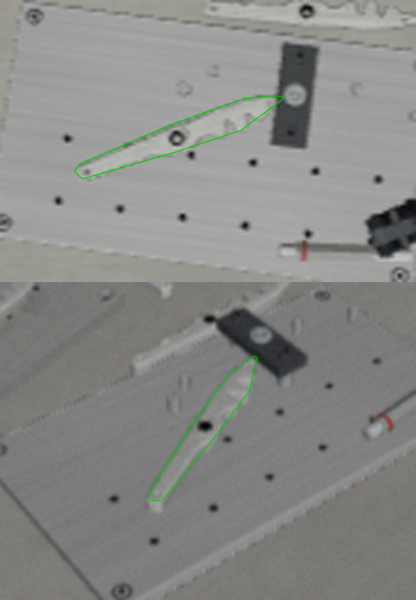

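Request:
move_arm(deltas=[0.018, -0.036, 0, 0, 0, 0, 0.018, -0.036, 0, 0, 0, 0, 0.018, -0.036, 0, 0, 0, 0, 0.018, -0.036, 0, 0, 0, 0, 0.018, -0.036, 0, 0, 0, 0, 0.018, -0.036, 0, 0, 0, 0, 0.014, -0.036, 0, 0, 0, 0, 0, 0, 0.04, 0, 0, 0, 0, 0, 0.04, 0, 0, 0, 0, 0, 0, 0, 0, 0, 0, 0, 0, 0, 0, 0])

```text
time: 17.9
ee_pos: [0.5162, 0.265, 0.0562]
ee_rot: [0.984, 0.178, -0.001, -0.0]
ft_force: [-0.3, -0.1, 0.9]
grip_width: -0.0002
```

```bash
python3 st.py
```

```text
17.9 tool jig [[-94.3 181. ]] z 56.2 yaw 29.53 [-0.25563668 -0.05361902  0.87562729]
tool in blank [[  2.8 110.4]] yaw 0.2
```

Request:
move_arm(deltas=[0, 0, 0.02, 0, 0, 0, 0, 0, 0.02, 0, 0, 0, 0, 0, 0, 0, 0, 0, 0, 0, 0, 0, 0, 0, 0, 0.009, 0, 0, 0, 0, 0, 0.005, 0, 0, 0, 0, 0, 0.005, 0, 0, 0, 0, 0, 0.005, 0, 0, 0, 0, 0, 0.005, 0, 0, 0, 0, 0, 0.005, 0, 0, 0, 0, 0, 0.005, 0, 0, 0, 0, 0, 0.005, 0, 0, 0, 0, 0, 0.005, 0, 0, 0, 0, 0, 0.005, 0, 0, 0, 0, 0, 0, 0, 0, 0, 0])

```text
time: 19.4
ee_pos: [0.537, 0.2119, 0.0165]
ee_rot: [0.984, 0.176, -0.0, 0.001]
ft_force: [0.0, -0.8, 2.2]
grip_width: -0.0001
```

```bash
python3 st.py
```

```text
19.4 tool jig [[-65.4 132. ]] z 16.5 yaw 29.32 [ 0.03902247 -0.76977612  2.18627453]
tool in blank [[ 4.  53.4]] yaw 0.0
```

Request:
move_arm(deltas=[0, -0.02, 0, 0, 0, 0, 0, -0.01, -0.03, 0, 0, 0, 0, 0, -0.05, 0, 0, 0, -0.03, 0.03, -0.04, 0, 0, 0, -0.03, 0.04, 0, 0, 0, 0, -0.03, 0.04, 0, 0, 0, 0, -0.02, 0.04, 0, 0, 0, 0, -0.02, 0.04, 0, 0, 0, 0, 0, 0.03, 0, 0, 0, 0, 0, 0.01, 0, 0, 0, 0, 0, 0, 0, 0, 0, 0])

```text
time: 20.5
ee_pos: [0.4867, -0.0158, 0.1306]
ee_rot: [0.985, 0.175, -0.0, 0.0]
ft_force: [-0.4, 0.5, 0.4]
grip_width: -0.0002
```

```bash
python3 look.py f -26 51 29; python3 st.py
```

```text
top 0.72 1.0 [219.7, 187.5, 59.6, 25.0] 452 626
scene 0.73 0.99 [229.3, 177.8, 44.4, 57.1] 689 805
one [-40.1  71.3] 28.8 0.37
one [-38.   69.7] 28.6 0.24
both [-40.2  72.3] 29.2 0.61
20.7 tool jig [[-80.4 -96.6]] z 130.7 [ 0.4  0.3 -0.7]
20.7 tool jig [[-80.4 -96.6]] z 130.7 yaw 29.62 [ 0.43025729  0.26868204 -0.67855705]
tool in blank [[-117.5 -127.8]] yaw 0.4
```

```bash
cat >> h.py <<'E'
_r=render
BR=np.array([(-40,-14),(40,-14),(40,14),(-40,14)])/1e3
def render(f,p,poly,z0,z1):
    j=np.load('j.npy');m=_r(f,p,poly,z0,z1)
    k='top' if f['t'][2]>.85 and abs(f['R'][2,2])>.9 else 'scene'
    if k not in _c: _c[k]=1-_r(f,j,BR,.029,.042)
    return m*_c[k]
_c={}
E
python3 look.py g -25 51 29
python3 - <<'E'
from plan import *
for a in [(-25,51,29),(-30,58,29)]: print(a,clr(a[0],a[1],np.radians(a[2])))
E
```

```text
top 0.88 1.0 [217.3, 187.1, 63.4, 26.2] 473 499
scene 0.76 0.99 [229.7, 176.3, 45.3, 56.5] 712 693
one [-36.6  62.9] 28.7 0.18
one [-37.9  69.8] 28.7 0.16
both [-35.5  63.6] 28.7 0.41
20.9 tool jig [[-80.  -97.6]] z 130.8 [ 0.5 -0.3  0.3]
(-25, 51, 29) 11.036943389468526
(-30, 58, 29) 11.00716260657305
```

View pics/g.png

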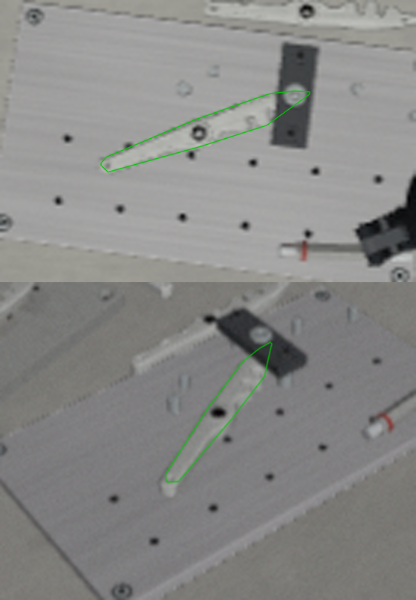

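```bash
cat > piv.py <<'E'
# pivot (dark bush) in both cameras -> jig frame
from rig import cams
from h import *
def piv(F=None,r=9):
    p=np.load('j.npy');b=np.load('b.npy');out=[]
    for n in ['top','scene']:
        f=cams.grab_frame(n);g=cv2.cvtColor(f['img'],cv2.COLOR_RGB2GRAY).astype(float)
        u=pt(f,b,[[.0016,.0042]],.024)[0];yy,xx=np.mgrid[:384,:512]
        for k in range(3):
            w=np.clip(110-g,0,None)*(np.hypot(xx-u[0],yy-u[1])<(r if k==0 else 5));u=np.array([(w*xx).sum(),(w*yy).sum()])/w.sum()
        out.append((inv(p,unproj(f,u,.024))*1e3)[0].round(1));print(n,u.round(1),out[-1])
    q=np.mean(out,0);th=b[2]-p[2];o=q-1e3*tf([0,0,th],[.0016,.0042])[0];print('origin from pivot',o.round(1))
piv()
E
python3 piv.py; python3 st.py
```

```text
top [251.4 198.9] [-36.8  69.6]
scene [253.7 197.8] [-37.3  71.8]
origin from pivot [-36.4  66.2]
21.0 tool jig [[-79.8 -98.2]] z 130.8 yaw 29.48 [ 1.13731578 -0.18055145  0.99876009]
tool in blank [[-116.5 -120.7]] yaw 0.8
```

Request:
move_arm(deltas=[0.018, -0.033, 0, 0, 0, 0, 0.018, -0.033, 0, 0, 0, 0, 0.018, -0.033, 0, 0, 0, 0, 0.018, -0.033, 0, 0, 0, 0, 0.018, -0.033, 0, 0, 0, 0, 0.018, -0.033, 0, 0, 0, 0, 0.011, -0.034, 0, 0, 0, 0, 0, 0, 0.04, 0, 0, 0, 0, 0, 0.04, 0, 0, 0, 0, 0, 0.02, 0, 0, 0, 0, 0, 0.015, 0, 0, 0, 0, 0, 0, 0, 0, 0, 0, 0, 0, 0, 0, 0])

```text
time: 22.3
ee_pos: [0.5182, 0.2455, 0.0166]
ee_rot: [0.984, 0.176, 0.001, -0.0]
ft_force: [0.0, -0.4, 0.3]
grip_width: 0.0003
```

```bash
python3 st.py
```

```text
22.3 tool jig [[-89.3 162.2]] z 16.6 yaw 29.39 [ 0.02311644 -0.37346867  0.29080986]
tool in blank [[1.000e-01 1.123e+02]] yaw 0.7
```

Request:
move_arm(deltas=[0, 0.006, 0, 0, 0, 0, 0, 0.006, 0, 0, 0, 0, 0, 0.006, 0, 0, 0, 0, 0, 0.006, 0, 0, 0, 0, 0, 0, 0, 0, 0, 0])

```text
time: 22.8
ee_pos: [0.5271, 0.2211, 0.0164]
ee_rot: [0.984, 0.175, 0.001, 0.0]
ft_force: [0.7, -1.4, 1.0]
grip_width: 0.0002
```

```bash
python3 st.py; python3 - <<'E'
from rig import cams
import cv2
f=cams.grab_frame('scene')['img'][120:270,160:330,::-1]
cv2.imwrite('pics/h.png',cv2.resize(f,None,fx=4,fy=4,interpolation=2))
E
```

```text
22.8 tool jig [[-76.6 139.4]] z 16.4 yaw 29.27 [ 0.73531907 -1.41399481  1.00960796]
tool in blank [[ 0.3 86.2]] yaw 0.6
```

View pics/h.png

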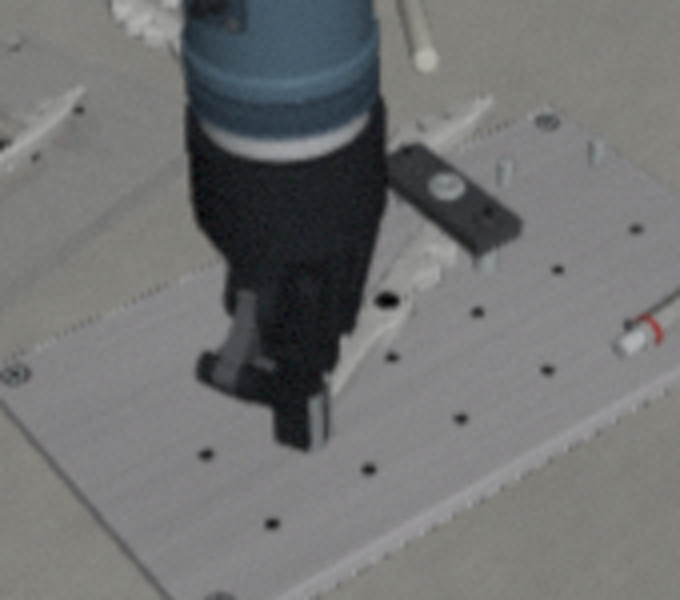

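```bash
python3 piv.py
```

```text
top [255.5 197.9] [-33.   60.3]
scene [247.8 193.7] [-21.5  73.6]
origin from pivot [-26.6  62.5]
```

```bash
python3 - <<'E'
from h import *
from rig import cams
f=cams.grab_frame('scene');p=np.load('j.npy')
print(inv(p,unproj(f,[[253.7,197.8],[256.7,195.],[256.4,194.7]],.024))*1e3)
E
```

```text
[[-37.26763542  71.74020241]
 [-34.46255338  62.74878697]
 [-33.45494513  62.68031834]]
```

```bash
python3 - <<'E'
from plan import *
for d in range(0,50,5):
  print(d,[(t,round(clr(-33+d*.48,57-d*.877,np.radians(t)),1)) for t in (14,18,22,26,29)])
E
```

```text
0 [(14, -4.2), (18, -0.7), (22, 2.7), (26, 5.9), (29, 8.2)]
5 [(14, -4.2), (18, -1.0), (22, 2.0), (26, 4.9), (29, 7.3)]
10 [(14, -4.2), (18, -1.0), (22, 2.2), (26, 5.3), (29, 7.5)]
15 [(14, -2.7), (18, 0.2), (22, 3.1), (26, 5.8), (29, 7.8)]
20 [(14, -1.1), (18, 1.5), (22, 4.0), (26, 6.2), (29, 8.1)]
25 [(14, 0.4), (18, 2.7), (22, -0.6), (26, 2.3), (29, 6.0)]
30 [(14, 2.0), (18, 0.3), (22, -5.0), (26, 0.4), (29, 4.6)]
35 [(14, 2.2), (18, -2.6), (22, -6.0), (26, -0.7), (29, 3.3)]
40 [(14, -0.5), (18, -5.4), (22, -6.7), (26, -1.7), (29, 2.0)]
45 [(14, -3.0), (18, -7.6), (22, -7.4), (26, -2.7), (29, 0.7)]
```

Request:
move_arm(deltas=[0, 0.004, 0, 0, 0, 0, 0, 0.004, 0, 0, 0, 0, 0, 0.004, 0, 0, 0, 0, 0, 0.003, 0, 0, 0, 0, 0, 0, 0, 0, 0, 0])

```text
time: 23.5
ee_pos: [0.5315, 0.2089, 0.0163]
ee_rot: [0.984, 0.176, 0.0, -0.0]
ft_force: [-0.5, 2.6, 4.8]
grip_width: 0.0001
```

Request:
move_arm(deltas=[0, 0, -0.01, 0, 0, 0, 0, 0, -0.02, 0, 0, 0, 0, 0, -0.03, 0, 0, 0, 0, -0.02, -0.04, 0, 0, 0, -0.03, 0.03, -0.02, 0, 0, 0, -0.03, 0.04, 0, 0, 0, 0, -0.03, 0.04, 0, 0, 0, 0, -0.02, 0.04, 0, 0, 0, 0, -0.02, 0.04, 0, 0, 0, 0, 0, 0.04, 0, 0, 0, 0, 0, 0.03, 0, 0, 0, 0, 0, 0, 0, 0, 0, 0])

```text
time: 24.7
ee_pos: [0.4925, -0.0691, 0.1355]
ee_rot: [0.985, 0.171, -0.001, 0.001]
ft_force: [-0.0, -0.5, 0.3]
grip_width: 0.0001
```

```bash
python3 look.py i -25.5 44 29; python3 piv.py; python3 st.py
```

```text
top 0.87 1.0 [227.9, 182.2, 71.3, 26.7] 368 485
scene 0.66 1.0 [235.0, 175.1, 36.2, 49.7] 530 654
one [-25.4  41.1] 28.8 0.34
one [-25.3  45.5] 28.0 0.26
both [-26.   44.2] 27.6 0.69
24.9 tool jig [[ -67.2 -144.7]] z 135.5 [-0.2 -0.1  0.1]
top [260.6 196. ] [-27.3  49.2]
scene [259.3 190.5] [-27.3  51.3]
origin from pivot [-26.8  45.8]
25.0 tool jig [[ -67. -144.]] z 135.7 yaw 29.55 [0.14376979 0.76502338 0.29429581]
tool in blank [[-123.5 -147.8]] yaw 2.0
```

Request:
move_arm(deltas=[0, 0, 0, 0, 0, 8.5, 0, 0, 0, 0, 0, 8.5, 0, -0.02, 0, 0, 0, 0.5, 0.005, -0.036, 0, 0, 0, 0, 0.005, -0.036, 0, 0, 0, 0, 0.005, -0.036, 0, 0, 0, 0, 0.005, -0.036, 0, 0, 0, 0, 0.005, -0.036, 0, 0, 0, 0, 0.004, -0.036, 0, 0, 0, 0, 0.004, -0.014, 0.03, 0, 0, 0, 0, 0, 0.04, 0, 0, 0, 0, 0, 0.02, 0, 0, 0, 0, 0, 0, 0, 0, 0])

```text
time: 26.3
ee_pos: [0.509, 0.1895, 0.0425]
ee_rot: [1.0, 0.026, -0.004, 0.001]
ft_force: [-0.4, -0.6, 0.8]
grip_width: -0.0002
```

```bash
python3 st.py
```

```text
26.3 tool jig [[-89.5 105.4]] z 42.5 yaw 12.08 [-0.44432172 -0.55989291  0.77116875]
tool in blank [[-28.1  83.7]] yaw -15.5
```

Request:
move_arm(deltas=[0, 0, 0.02, 0, 0, 0, 0, 0, 0.009, 0, 0, 0, 0, 0, 0, 0, 0, 0, 0.01, 0, 0, 0, 0, 0, 0.004, 0, 0, 0, 0, 0, 0.004, 0, 0, 0, 0, 0, 0.004, 0, 0, 0, 0, 0, 0.004, 0, 0, 0, 0, 0, 0.004, 0, 0, 0, 0, 0, 0.004, 0, 0, 0, 0, 0, 0.004, 0, 0, 0, 0, 0, 0.004, 0, 0, 0, 0, 0, 0, 0, 0, 0, 0, 0])

```text
time: 27.6
ee_pos: [0.5558, 0.1916, 0.0169]
ee_rot: [1.0, 0.025, 0.0, -0.0]
ft_force: [-0.8, -0.0, 0.5]
grip_width: 0.0
```

```bash
python3 st.py
```

```text
27.6 tool jig [[-43.6 114.8]] z 16.9 yaw 11.87 [-0.75680599 -0.00393911  0.52341792]
tool in blank [[17.  70.8]] yaw -15.7
```

Request:
move_arm(deltas=[0, 0, -0.01, 0, 0, 0, 0, 0, -0.02, 0, 0, 0, -0.02, 0, -0.03, 0, 0, 0, -0.02, 0.03, -0.04, 0, 0, 0, -0.01, 0.04, -0.02, 0, 0, 0, 0, 0.04, 0, 0, 0, 0, 0, 0.04, 0, 0, 0, 0, 0, 0.04, 0, 0, 0, 0, 0, 0.04, 0, 0, 0, 0, 0, 0.02, 0, 0, 0, 0, 0, 0, 0, 0, 0, 0])

```text
time: 28.7
ee_pos: [0.5185, -0.0633, 0.1344]
ee_rot: [1.0, 0.021, 0.0, 0.001]
ft_force: [-1.2, 0.9, -0.6]
grip_width: -0.0003
```

```bash
python3 look.py j -19 45 15; python3 piv.py; python3 st.py
```

```text
top 0.94 1.0 [226.6, 186.1, 74.0, 10.0] 399 501
top 0.3 0.15 [180.1, 154.5, 152.4, 97.2] 11119 501
scene 0.65 1.0 [219.4, 166.4, 68.5, 50.5] 626 698
one [-16.5  45.4] 10.8 0.26
one [-16.6  48.6] 10.8 0.21
both [-16.6  47.9] 11.7 0.49
28.9 tool jig [[ -41.2 -135.6]] z 134.4 [-0.6 -0.2  0.2]
top [261.  190.8] [-15.   49.8]
scene [255.2 187.3] [-15.2  51.8]
origin from pivot [-15.8  46.4]
29.0 tool jig [[ -41.2 -135.6]] z 134.2 yaw 12.1 [-0.2255059   0.88316485 -0.61423137]
tool in blank [[ -61.4 -174.7]] yaw 0.4
```

```bash
python3 - <<'E'
from plan import *
for y in (47,40,32,24,16,8,4,0,-4):
  best=[]
  for t in (12,10,8,6):
    v=[(round(clr(x,y,np.radians(t)),1),x) for x in np.arange(-24,0,1)];m=max(v);ok=[x for c,x in v if c>0]
    best.append((t,m,(min(ok),max(ok)) if ok else None))
  print(y,[(t,float(m[0]),float(m[1]),k and tuple(map(float,k))) for t,m,k in best])
E
```

```text
47 [(12, 4.7, -17.0, (-22.0, -13.0)), (10, 3.5, -17.0, (-20.0, -14.0)), (8, 1.9, -17.0, (-18.0, -15.0)), (6, 0.3, -17.0, (-17.0, -17.0))]
40 [(12, 5.0, -16.0, (-20.0, -11.0)), (10, 3.6, -16.0, (-19.0, -13.0)), (8, 2.3, -16.0, (-18.0, -14.0)), (6, 0.8, -16.0, (-16.0, -16.0))]
32 [(12, 4.7, -15.0, (-19.0, -11.0)), (10, 3.7, -15.0, (-18.0, -11.0)), (8, 2.7, -15.0, (-17.0, -13.0)), (6, 0.8, -15.0, (-16.0, -15.0))]
24 [(12, 3.3, -15.0, (-18.0, -12.0)), (10, 3.8, -13.0, (-17.0, -10.0)), (8, 3.0, -14.0, (-16.0, -11.0)), (6, 1.2, -15.0, (-16.0, -14.0))]
16 [(12, 2.4, -15.0, (-17.0, -13.0)), (10, 3.0, -13.0, (-16.0, -11.0)), (8, 3.4, -13.0, (-16.0, -10.0)), (6, 1.9, -14.0, (-15.0, -13.0))]
8 [(12, 1.3, -14.0, (-16.0, -13.0)), (10, 2.2, -13.0, (-15.0, -11.0)), (8, 3.1, -12.0, (-15.0, -9.0)), (6, 2.0, -13.0, (-15.0, -11.0))]
4 [(12, 1.4, -14.0, (-15.0, -13.0)), (10, 2.3, -13.0, (-15.0, -11.0)), (8, 3.3, -12.0, (-15.0, -9.0)), (6, 2.3, -13.0, (-15.0, -11.0))]
0 [(12, 1.0, -13.0, (-14.0, -13.0)), (10, 2.0, -13.0, (-14.0, -11.0)), (8, 3.1, -12.0, (-15.0, -9.0)), (6, 3.1, -12.0, (-15.0, -8.0))]
-4 [(12, 1.3, -13.0, (-14.0, -12.0)), (10, 2.3, -12.0, (-14.0, -10.0)), (8, 2.9, -11.0, (-14.0, -9.0)), (6, 2.6, -9.0, (-14.0, -7.0))]
```

Request:
move_arm(deltas=[0, 0, 0, 0, 0, 5, 0.005, -0.036, 0, 0, 0, 0, 0.006, -0.036, 0, 0, 0, 0, 0.006, -0.036, 0, 0, 0, 0, 0.006, -0.036, 0, 0, 0, 0, 0.006, -0.036, 0, 0, 0, 0, 0.006, -0.036, 0, 0, 0, 0, 0.005, -0.036, 0, 0, 0, 0, 0.005, -0.038, 0, 0, 0, 0, 0, 0, 0.03, 0, 0, 0, 0, 0, 0.04, 0, 0, 0, 0, 0, 0.02, 0, 0, 0, 0, 0, 0, 0, 0, 0, 0, 0, 0, 0, 0, 0])

```text
time: 30.4
ee_pos: [0.5742, 0.2311, 0.0442]
ee_rot: [1.0, -0.018, -0.0, -0.0]
ft_force: [-0.2, 0.6, -0.3]
grip_width: 0.0003
```

```bash
python3 st.py
```

```text
30.4 tool jig [[-31.7 156.7]] z 44.2 yaw 6.99 [-0.18815689  0.64943222 -0.29173537]
tool in blank [[  7.4 109.5]] yaw -4.7
```

Request:
move_arm(deltas=[0, 0, 0.018, 0, 0, 0, 0, 0, 0.01, 0, 0, 0, 0, 0, 0, 0, 0, 0, 0, 0.008, 0, 0, 0, 0, 0, 0.004, 0, 0, 0, 0, 0, 0.004, 0, 0, 0, 0, 0, 0.004, 0, 0, 0, 0, 0, 0.004, 0, 0, 0, 0, 0, 0.004, 0, 0, 0, 0, 0, 0.004, 0, 0, 0, 0, 0, 0.004, 0, 0, 0, 0, 0, 0.004, 0, 0, 0, 0, 0, 0, 0, 0, 0, 0])

```text
time: 31.7
ee_pos: [0.5735, 0.1894, 0.0164]
ee_rot: [1.0, -0.019, 0.0, 0.0]
ft_force: [0.2, -0.1, 3.3]
grip_width: -0.0002
```

```bash
python3 st.py
```

```text
31.7 tool jig [[-25.7 115.4]] z 16.4 yaw 6.86 [ 0.19984222 -0.11441799  3.29114109]
tool in blank [[ 4.8 67.9]] yaw -4.9
```

Request:
move_arm(deltas=[0, 0, -0.01, 0, 0, 0, 0, 0, -0.02, 0, 0, 0, -0.02, 0, -0.03, 0, 0, 0, -0.02, 0.03, -0.04, 0, 0, 0, -0.01, 0.04, -0.02, 0, 0, 0, 0, 0.04, 0, 0, 0, 0, 0, 0.04, 0, 0, 0, 0, 0, 0.04, 0, 0, 0, 0, 0, 0.04, 0, 0, 0, 0, 0, 0.03, 0, 0, 0, 0, 0, 0, 0, 0, 0, 0])

```text
time: 32.8
ee_pos: [0.5135, -0.0733, 0.1327]
ee_rot: [1.0, -0.024, -0.001, 0.002]
ft_force: [0.0, -0.2, 0.5]
grip_width: 0.0001
```

```bash
python3 look.py k -13 22 10; python3 piv.py; python3 st.py
```

```text
top 0.56 1.0 [233.8, 188.6, 77.7, 5.5] 381 500
scene 0.66 1.0 [230.3, 161.8, 62.7, 46.2] 467 637
one [-13.2  21.2] 11.8 0.31
one [-13.6  23.7] 12.0 0.41
both [-13.2  21.9] 11.8 0.73
33.0 tool jig [[ -44.  -144.7]] z 133.2 [ 0.6  0.7 -0.2]
top [278.9 191.8] [-11.8   7.9]
scene [267.  178.5] [-8.5 18.4]
origin from pivot [-10.9   8.7]
33.1 tool jig [[ -43.8 -144.1]] z 133.3 yaw 7.09 [ 0.0529431   0.58616518 -1.51821024]
tool in blank [[ -64.  -156.2]] yaw -4.8
```

Request:
move_arm(deltas=[0.005, -0.034, 0, 0, 0, 0, 0.006, -0.034, 0, 0, 0, 0, 0.006, -0.034, 0, 0, 0, 0, 0.006, -0.034, 0, 0, 0, 0, 0.006, -0.034, 0, 0, 0, 0, 0.006, -0.034, 0, 0, 0, 0, 0.005, -0.034, 0, 0, 0, 0, 0.005, -0.034, 0, 0, 0, 0, 0, 0, 0.03, 0, 0, 0, 0, 0, 0.04, 0, 0, 0, 0, 0, 0.02, 0, 0, 0, 0, 0, 0, 0, 0, 0, 0, 0, 0, 0, 0, 0])

```text
time: 34.4
ee_pos: [0.5697, 0.2054, 0.0433]
ee_rot: [1.0, -0.018, -0.0, -0.0]
ft_force: [1.0, -0.5, 0.2]
grip_width: 0.0001
```

```bash
python3 st.py; python3 - <<'E'
from plan import *
for y in (2,0,-2,-4,-5,-6,-7):
  print(y,[(t,[float(x) for x in np.arange(-18,2,.5) if clr(x,y,np.radians(t))>0][::max(1,len([x for x in np.arange(-18,2,.5) if clr(x,y,np.radians(t))>0])-1)]) for t in (11,9,7,5,3,2,1,0)])
E
```

```text
34.4 tool jig [[-32.1 130.6]] z 43.3 yaw 7.0 [ 0.9594641  -0.48130647  0.20063191]
tool in blank [[  3.8 110.3]] yaw -4.8
2 [(11, [-15.0, -11.5]), (9, [-15.0, -9.5]), (7, [-15.0, -8.0]), (5, [-15.0, -11.0]), (3, [-15.0, -13.5]), (2, [-15.0]), (1, []), (0, [])]
0 [(11, [-15.0, -11.5]), (9, [-15.0, -9.5]), (7, [-15.0, -8.0]), (5, [-15.0, -9.5]), (3, [-15.0, -12.5]), (2, [-15.0, -14.0]), (1, [-15.0]), (0, [])]
-2 [(11, [-14.5, -11.0]), (9, [-14.5, -9.5]), (7, [-14.5, -7.5]), (5, [-15.0, -8.0]), (3, [-15.0, -11.0]), (2, [-15.0, -12.5]), (1, [-15.0, -14.0]), (0, [])]
-4 [(11, [-14.0, -11.0]), (9, [-14.5, -9.0]), (7, [-14.5, -7.5]), (5, [-15.0, -6.0]), (3, [-15.0, -9.0]), (2, [-15.0, -10.5]), (1, [-15.0, -2.5]), (0, [-15.0, -2.0])]
-5 [(11, [-14.0, -10.5]), (9, [-14.5, -9.0]), (7, [-14.5, -7.5]), (5, [-14.5, -6.0]), (3, [-15.0, -6.5]), (2, [-15.0, -3.5]), (1, [-15.0, -2.5]), (0, [-15.0, -2.0])]
-6 [(11, [-14.0, -10.5]), (9, [-14.0, -9.0]), (7, [-14.5, -7.5]), (5, [-14.5, -6.0]), (3, [-15.0, -4.0]), (2, [-15.0, -3.5]), (1, [-15.0, -2.5]), (0, [-15.0, -2.0])]
-7 [(11, [-14.0, -10.5]), (9, [-14.0, -9.0]), (7, [-14.5, -7.0]), (5, [-14.5, -5.5]), (3, [-15.0, -9.0]), (2, [-15.0, -7.5]), (1, [-15.0, -6.0]), (0, [-15.5, -4.5])]
```

Request:
move_arm(deltas=[0, 0, 0.017, 0, 0, 0, 0, 0, 0.01, 0, 0, 0, 0, 0, 0, 0, 0, 0, 0, 0.008, 0, 0, 0, 0, 0, 0.004, 0, 0, 0, 0, 0, 0.004, 0, 0, 0, 0, 0, 0.004, 0, 0, 0, 0, 0, 0.004, 0, 0, 0, 0, 0, 0.004, 0, 0, 0, 0, 0, 0.004, 0, 0, 0, 0, 0, 0.004, 0, 0, 0, 0, 0, 0.004, 0, 0, 0, 0, 0, 0, 0, 0, 0, 0])

```text
time: 35.7
ee_pos: [0.5689, 0.1635, 0.0164]
ee_rot: [1.0, -0.019, 0.0, 0.0]
ft_force: [-0.6, -1.0, 3.0]
grip_width: -0.0001
```

```bash
python3 st.py
```

```text
35.7 tool jig [[-26.3  89.1]] z 16.4 yaw 6.86 [-0.59434178 -1.04203379  3.01732198]
tool in blank [[ 1.  68.5]] yaw -5.0
```

Request:
move_arm(deltas=[0, 0, -0.01, 0, 0, 0, 0, 0, -0.02, 0, 0, 0, -0.02, 0, -0.03, 0, 0, 0, -0.02, 0.03, -0.04, 0, 0, 0, -0.01, 0.04, -0.02, 0, 0, 0, 0, 0.04, 0, 0, 0, 0, 0, 0.04, 0, 0, 0, 0, 0, 0.04, 0, 0, 0, 0, 0, 0.04, 0, 0, 0, 0, 0, 0.03, 0, 0, 0, 0, 0, 0, 0, 0, 0, 0])

```text
time: 36.8
ee_pos: [0.5092, -0.0987, 0.1332]
ee_rot: [1.0, -0.024, -0.001, 0.002]
ft_force: [1.0, -0.3, 0.4]
grip_width: 0.0002
```

```bash
python3 look.py l -12 -2.5 10; python3 st.py
```

```text
top 0.64 1.0 [249.3, 187.2, 72.0, 8.7] 410 494
scene 0.85 1.0 [239.4, 154.7, 63.7, 48.2] 521 611
one [-11.2  -2.8] 11.8 0.27
one [-11.9   0.1] 11.7 0.24
both [-11.3  -1.7] 11.8 0.53
37.0 tool jig [[ -44.2 -170.6]] z 133.5 [-0.4 -0.5  0. ]
37.0 tool jig [[ -44.2 -170.6]] z 133.5 yaw 7.01 [-0.44731881 -0.46071908  0.04489188]
tool in blank [[ -66.7 -158.6]] yaw -4.8
```

View pics/l.png

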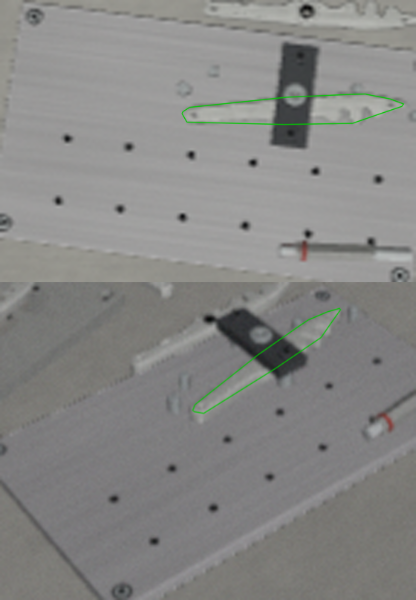

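Request:
move_arm(deltas=[0.005, -0.034, 0, 0, 0, 0, 0.006, -0.034, 0, 0, 0, 0, 0.006, -0.034, 0, 0, 0, 0, 0.006, -0.034, 0, 0, 0, 0, 0.006, -0.034, 0, 0, 0, 0, 0.006, -0.034, 0, 0, 0, 0, 0.006, -0.034, 0, 0, 0, 0, 0.005, -0.034, 0, 0, 0, 0, 0, 0, 0.04, 0, 0, 0, 0, 0, 0.04, 0, 0, 0, 0, 0, 0.02, 0, 0, 0, 0, 0, 0.016, 0, 0, 0, 0, 0, 0, 0, 0, 0, 0, 0, 0, 0, 0, 0])

```text
time: 38.4
ee_pos: [0.5668, 0.1796, 0.018]
ee_rot: [1.0, -0.018, 0.0, -0.0]
ft_force: [-0.0, -0.6, -0.4]
grip_width: 0.0002
```

```bash
python3 st.py
```

```text
38.4 tool jig [[-30.8 104.7]] z 18.0 yaw 6.97 [-0.01279184 -0.63219835 -0.37370697]
tool in blank [[  2.6 108.2]] yaw -4.8
```

Request:
move_arm(deltas=[0, 0.007, 0.001, 0, 0, 0, 0, 0.004, 0, 0, 0, 0, 0, 0.003, 0, 0, 0, 0, 0, 0.003, 0, 0, 0, 0, 0, 0.002, 0, 0, 0, 0, 0, 0, 0, 0, 0, 0, 0, 0, -0.01, 0, 0, 0, 0, 0, -0.02, 0, 0, 0, 0, 0, -0.01, 0, 0, 7, -0.024, 0.026, 0, 0, 0, 0, 0, 0, 0, 0, 0, 0, 0, 0, 0.02, 0, 0, 0, 0, 0, 0.02, 0, 0, 0, 0, 0, 0, 0, 0, 0])

```text
time: 39.8
ee_pos: [0.5357, 0.1367, 0.0142]
ee_rot: [0.997, -0.08, -0.003, 0.001]
ft_force: [-0.3, 0.5, -0.2]
grip_width: -0.0003
```

```bash
python3 st.py
```

```text
39.8 tool jig [[-54.8  57.4]] z 14.2 yaw -0.09 [-0.27563018  0.50649124 -0.23399906]
tool in blank [[-30.5  66.8]] yaw -11.9
```

Request:
move_arm(deltas=[0.009, 0, -0.001, 0, 0, 0, 0.004, 0, 0, 0, 0, 0, 0.003, 0, 0, 0, 0, 0, 0.003, 0, 0, 0, 0, 0, 0.003, 0, 0, 0, 0, 0, 0.003, 0, 0, 0, 0, 0, 0.003, 0, 0, 0, 0, 0, 0.003, 0, 0, 0, 0, 0, 0, 0, 0, 0, 0, 0])

```text
time: 40.7
ee_pos: [0.569, 0.1325, 0.0172]
ee_rot: [0.997, -0.08, 0.0, -0.0]
ft_force: [-0.3, 0.4, 0.4]
grip_width: -0.0001
```

```bash
python3 st.py
```

```text
40.7 tool jig [[-21.3  58.6]] z 17.2 yaw -0.12 [-0.32106516  0.42731339  0.41504242]
tool in blank [[ 2.5 61.1]] yaw -11.9
```

Request:
move_arm(deltas=[0.002, 0, 0, 0, 0, 0, 0.002, 0, 0, 0, 0, 0, 0, 0, 0, 0, 0, 0])

```text
time: 41.0
ee_pos: [0.5729, 0.132, 0.0173]
ee_rot: [0.997, -0.08, 0.0, -0.0]
ft_force: [0.0, 0.3, -0.6]
grip_width: 0.0002
```

```bash
python3 st.py
```

```text
41.0 tool jig [[-17.4  58.7]] z 17.3 yaw -0.09 [ 0.00325212  0.34095218 -0.59383582]
tool in blank [[ 6.4 60.4]] yaw -11.9
```

Request:
move_arm(deltas=[0.001, 0, 0, 0, 0, 0, 0.001, 0, 0, 0, 0, 0, 0, 0, 0, 0, 0, 0])

```text
time: 41.3
ee_pos: [0.5748, 0.1314, 0.0173]
ee_rot: [0.997, -0.08, 0.0, 0.0]
ft_force: [-0.9, 0.7, 0.2]
grip_width: -0.0002
```

Request:
move_arm(deltas=[0.001, 0, 0, 0, 0, 0, 0.001, 0, 0, 0, 0, 0, 0, 0, 0, 0, 0, 0])

```text
time: 41.6
ee_pos: [0.5755, 0.1314, 0.0171]
ee_rot: [0.997, -0.08, -0.001, 0.0]
ft_force: [-3.5, 0.5, 1.7]
grip_width: 0.0003
```

Request:
move_arm(deltas=[-0.006, 0, 0, 0, 0, 0, 0, 0.008, 0, 0, 0, 0, 0, 0.008, 0, 0, 0, 0, 0, 0, 0, 0, 0, 0, 0.003, 0, 0, 0, 0, 0, 0, 0, 0, 0, 0, 0])

```text
time: 42.2
ee_pos: [0.5708, 0.1154, 0.017]
ee_rot: [0.997, -0.08, -0.001, 0.0]
ft_force: [-1.5, -0.2, -0.6]
grip_width: 0.0002
```

Request:
move_arm(deltas=[0.001, 0, 0, 0, 0, 0, 0.001, 0, 0, 0, 0, 0, 0, 0, 0, 0, 0, 0])

```text
time: 42.5
ee_pos: [0.5715, 0.1159, 0.0169]
ee_rot: [0.997, -0.08, -0.001, 0.0]
ft_force: [-4.0, -0.7, 0.9]
grip_width: -0.0
```

```bash
python3 st.py
```

```text
42.5 tool jig [[-16.2  42.5]] z 16.9 yaw -0.07 [-4.04900242 -0.68707151  0.93581777]
tool in blank [[ 4.2 44.3]] yaw -11.9
```

Request:
move_arm(deltas=[0.001, 0, 0, 0, 0, 0, 0.001, 0, 0, 0, 0, 0, 0, 0, 0, 0, 0, 0])

```text
time: 42.8
ee_pos: [0.5719, 0.1158, 0.0167]
ee_rot: [0.997, -0.079, -0.003, 0.001]
ft_force: [-7.7, -0.9, 4.6]
grip_width: 0.0
```

Request:
move_arm(deltas=[-0.006, 0, 0, 0, 0, 0, -0.015, 0, 0, 0, 0, 0, -0.01, 0, -0.02, 0, 0, 0, 0, 0, -0.05, 0, 0, 0, 0, 0.04, -0.04, 0, 0, 0, 0, 0.05, 0, 0, 0, 0, 0, 0.05, 0, 0, 0, 0, 0, 0.05, 0, 0, 0, 0, 0, 0, 0, 0, 0, 0])

```text
time: 43.7
ee_pos: [0.515, -0.0737, 0.1229]
ee_rot: [0.996, -0.087, 0.002, 0.003]
ft_force: [-0.2, -0.0, -0.3]
grip_width: 0.0001
```

```bash
python3 look.py m -1.6 -4.2 0; python3 st.py; python3 - <<'E'
from rig import cams
from h import *
p=np.load('j.npy');ims=[]
for n,o,wh in (('top',(225,165),(105,45)),('scene',(215,145),(105,70))):
    f=cams.grab_frame(n);k=5
    im=cv2.resize(np.ascontiguousarray(f['img'][o[1]:o[1]+wh[1],o[0]:o[0]+wh[0],::-1]),None,fx=k,fy=k,interpolation=2)
    q=np.r_[tf(p,[-.0016,-.0042])[0],p[2]]
    cv2.polylines(im,[np.round((pt(f,q,BL,.023)-o+.5)*k).astype(np.int32)],True,(0,0,255),1,cv2.LINE_AA);ims.append(im)
cv2.imwrite('pics/n.png',np.vstack(ims))
E
```

```text
top 0.59 1.0 [250.5, 182.0, 76.6, 13.0] 463 502
scene 0.7 1.0 [235.5, 156.3, 74.1, 38.6] 551 630
one [-0.7 -8.7] -0.4 0.18
one [-1.7 -4.5] 0.6 0.27
both [-0.8 -7.6] 0.0 0.47
43.9 tool jig [[ -42.9 -141.2]] z 123.3 [0.3 1.  0.3]
43.9 tool jig [[ -42.9 -141.2]] z 123.3 yaw -0.0 [0.31235569 0.96746616 0.2717013 ]
tool in blank [[ -42.1 -133.6]] yaw -0.0
```

View pics/n.png

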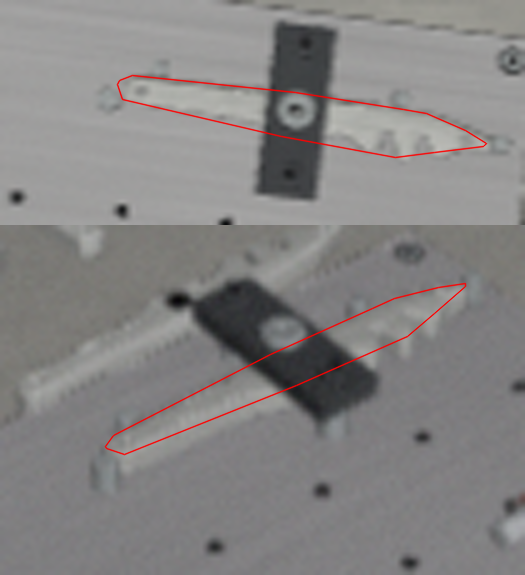

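Request:
move_arm(deltas=[-0.001, -0.038, 0, 0, 0, 0, -0.002, -0.038, 0, 0, 0, 0, -0.002, -0.038, 0, 0, 0, 0, -0.002, -0.038, 0, 0, 0, 0, -0.002, -0.038, 0, 0, 0, 0, 0, 0, 0.04, 0, 0, 0, 0, 0, 0.04, 0, 0, 0, 0, 0, 0.026, 0, 0, 0, 0, 0, 0, 0, 0, 0, 0, 0, 0, 0, 0, 0])

```text
time: 45.0
ee_pos: [0.5359, 0.1285, 0.0164]
ee_rot: [0.997, -0.078, -0.0, -0.001]
ft_force: [-0.1, -0.5, 0.6]
grip_width: -0.0002
```

```bash
python3 st.py
```

```text
45.0 tool jig [[-53.4  49.3]] z 16.4 yaw 0.07 [-0.06520279 -0.52064235  0.56337657]
tool in blank [[-52.5  57. ]] yaw 0.1
```

Request:
move_arm(deltas=[0.012, 0, 0, 0, 0, 0, 0.01, 0, 0, 0, 0, 0, 0.008, 0, 0, 0, 0, 0, 0.003, 0, 0, 0, 0, 0, 0.002, 0, 0, 0, 0, 0, 0.001, 0, 0, 0, 0, 0, 0, 0, 0, 0, 0, 0])

```text
time: 45.7
ee_pos: [0.5715, 0.1206, 0.0165]
ee_rot: [0.997, -0.08, -0.0, 0.0]
ft_force: [0.3, 1.0, 0.8]
grip_width: 0.0002
```

Request:
move_arm(deltas=[0.001, 0, 0, 0, 0, 0, 0.001, 0, 0, 0, 0, 0, 0, 0, 0, 0, 0, 0])

```text
time: 46.0
ee_pos: [0.5724, 0.1205, 0.0164]
ee_rot: [0.997, -0.08, -0.001, 0.0]
ft_force: [-2.4, 0.9, 1.7]
grip_width: -0.0002
```

Request:
move_arm(deltas=[0.001, 0, 0, 0, 0, 0, 0, 0, 0, 0, 0, 0])

```text
time: 46.2
ee_pos: [0.5728, 0.1205, 0.0163]
ee_rot: [0.997, -0.08, -0.002, 0.0]
ft_force: [-5.0, 0.9, 4.3]
grip_width: 0.0004
```

```bash
python3 st.py
```

```text
46.2 tool jig [[-15.6  47.3]] z 16.3 yaw -0.07 [-5.02608752  0.93749858  4.30384892]
tool in blank [[-14.8  54.9]] yaw -0.1
```

Request:
move_arm(deltas=[-0.001, 0, 0, 0, 0, 0, -0.0005, 0, 0, 0, 0, 0, -0.0005, 0, 0, 0, 0, 0, -0.001, 0, 0, 0, 0, 0, -0.004, 0, 0, 0, 0, 0, -0.02, 0, 0, 0, 0, 0, -0.01, 0, -0.02, 0, 0, 0, 0, 0, -0.05, 0, 0, 0, 0, 0.04, -0.04, 0, 0, 0, 0, 0.05, 0, 0, 0, 0, 0, 0.05, 0, 0, 0, 0, 0, 0.05, 0, 0, 0, 0, 0, 0, 0, 0, 0, 0])

```text
time: 47.5
ee_pos: [0.5081, -0.0684, 0.1221]
ee_rot: [0.996, -0.087, 0.001, 0.003]
ft_force: [0.1, 0.3, -0.8]
grip_width: -0.0003
```

```bash
python3 look.py o -1.6 -4.2 0; python3 - <<'E'
from rig import cams,nets
from h import *
p=np.load('j.npy')
f=cams.grab_frame('top');k=7;o=(230,160);wh=(100,40)
im=cv2.resize(np.ascontiguousarray(f['img'][o[1]:o[1]+wh[1],o[0]:o[0]+wh[0],::-1]),None,fx=k,fy=k,interpolation=2)
g=cams.grab_frame('scene');o=(215,145);wh=(110,52)
im2=cv2.resize(np.ascontiguousarray(g['img'][o[1]:o[1]+wh[1],o[0]:o[0]+wh[0],::-1]),(700,330),interpolation=2)
cv2.imwrite('pics/q.png',np.vstack([im,im2])[:600])
for q in ('plug_gauge','waiting_blank'):
  d=nets.cut_out(q,'top');print(q,d and d[0]['bbox'])
E
```

```text
top 0.92 1.0 [250.8, 179.8, 75.4, 16.9] 406 502
scene 0.6 1.0 [236.0, 158.4, 73.2, 34.8] 520 630
one [-0.9 -6.9] 0.3 0.28
one [-1.6 -4.4] 0.5 0.31
both [-0.9 -6.4] 0.2 0.58
47.7 tool jig [[ -50.2 -137. ]] z 122.6 [-0.4  1.   0.2]
plug_gauge [278.8, 233.0, 43.4, 15.6]
waiting_blank [254.0, 154.2, 70.6, 14.3]
```

View pics/q.png

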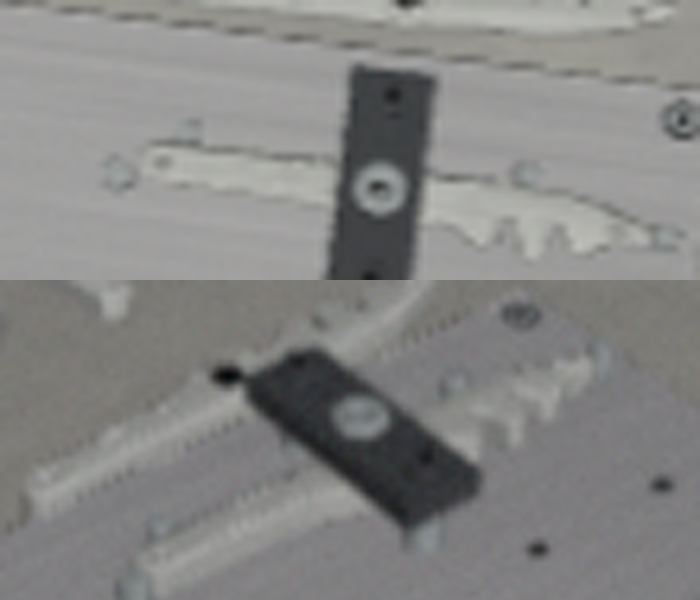

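```bash
python3 -c "
from rig import robot
print(robot.close_job())"
```

```text
the job is handed in; nothing more can be done
None
```

The blank is seated in the jig and I've handed the job in, at about 48 s of the 64 s allowed. I worked it in with shut fingers only. The pointed end went in behind the front post and under the drill plate, then the square end was swung past the left end pin. Last came two light pushes on the front edge, up to 7.7 N, against the rear pins.

**Last checks**
- **Angle:** it lies within about 0.5° of the jig's yaw.
- **Position (camera fits):** x is −0.9 to −1.6 mm, against −1.6 mm wanted. For y, the scene camera gives −4.4 mm and the top camera −6.9 mm, against −4.2 mm wanted. The y readings disagree by about 2.5 mm, roughly the offset between the two cameras' own fits of the jig.
- **Position (picture):** the blank lies between both end pins, with its pointed end nearer its pin, so it is probably 1–2 mm toward that end. A dark hole shows through the guide bush, so the pivot hole is under it, perhaps 1–2 mm off centre.
- **Back edge:** the push force rose at the expected depth, so I take it to rest on both rear pins. The pictures are not sharp enough to prove contact.
- **Other parts:** the plug gauge and the other blank show no clear movement. The robot was standing clear at hand-in.

**What went wrong on the way:** one heel push ran with the tip too high and slid on top of the blank, pressing down with about 5 N. After another, drawing the fingers straight back seems to have dragged the blank back. I redid the push and lifted off vertically after later heel pushes.

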